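Fetch the sesame tin from behind the sauce bottles

ROBOT

A 6-joint arm with a two-finger parallel gripper is mounted at the origin on the work surface. World frame = base frame: x ahead of the robot, y to its left, z up, the work surface at z = 0. Lengths are in m, angles in rad, forces in N, time in s.
With the tool pointing down it reaches from about 0.35 to 0.975 m from the base axis. Payload 4.9 kg.
Tool frame: the origin (TCP) lies midway between the tips of the shut fingers; the grasp point (between the pads) lies 19 mm behind it; y points along the fingers, z is the direction in which the jaws open and shut, and the axes are right-handed (so a half turn about y gives the same grasp; the last joint's range is limited). The gripper opens to 85 mm and grips with 20 to 120 N. Pads are 22 mm wide; open, the fingers measure 114 mm over their backs; the gripper's body (76 mm by 85 mm) begins 54 mm behind the grasp point. The pads swing forward as they close: fully open they stand 13 mm farther back than shut.
Start: joints at [1.109, 0.053, 1.613, -0, 1.476, -0.119], TCP at [0.21, 0.589, 0.231] pointing down, gripper open.
Joint ranges: [-3.01, 3.01], [-1.01, 2.22], [0.06, 2.58], [-1.02, 4.17], [0.09, 2.62], [-3.14, 3.14]. Speed limits (rad/s): [2.57, 2.57, 3.14, 3.14, 3.14, 3.14].

INTERFACE

Orientations are given as [roll, pitch, yaw] about the fixed x, y, z axes, in that order (R = Rz(yaw) Ry(pitch) Rx(roll)).
In Python, from bench import env gives the robot as it stands. The module is installed in compiled form; this text tells all that it offers.
- The arm moves only by the shell command python3 -m jog 'ROWS'. ROWS is JSON, a list that holds one entry, the list of rows, each a list of 5 numbers: the shift along the tool's x, y, z in mm, then the turn about the tool's y in units of 8 degrees (1.0 is 8 degrees), then the closure, from 0 (fully open) to 1 (shut). A call has 1 to 5 rows; each row shifts and turns the commanded pose from where the row before left it, along the tool's axes as they then stand; what a row does not reach is not made up. A row lasts 1/10 s, in which the tool goes at most 50 mm and 8.59 degrees, less where a joint would pass 70% of its speed; a pose out of reach is approached as far as the arm can. A call with a gripper value outside its range is refused whole. The fingers move at their own pace and stop on an object; the grip force is fixed at half the most. Time passes only in rows, so rows that do not move let the fingers close. It gives the time, the measured TCP pose, the force and the opening at its end, in the units of the state.
- env.read_state(): the state, without advancing time (a new reading comes with each control period).
- env.camera(name): name is "side" or "top"; returns the picture (400x640x3 uint8, red, green, blue); there is no depth.
- env.camera_model(name): a dict with "fx", "fy", "cx", "cy" (pixels), "position" and "orientation" of the camera in the world. Camera axes: x right, y up, looking along -z (the intrinsics and any distortion apply to the point x, -y, -z); pixel columns grow to the right and rows downward; lengths in m; the calibration is good to about 2 mm. A picture is of the moment at which its call begins. camera_model takes no time and is no camera call.
- env.close_job(): hands the job in, once; it reports no verdict.
Trained networks look in the newest picture that a camera, given by its name, has taken for a name from the list of things; names that differ only in an ending like _2 or _b are one class to them, and where a whole thing is asked for, a point or a joint stands for the part that bears it (a point fixed in the world has none). Each returns a list of dicts, best first, with "conf" (0 to 1); they miss things now and then, are a little off and sometimes report something else, mostly with a low value. They report only what shows in the picture. A call takes as long as a camera call.
- env.spot_in(query, camera): "rect" ([left, top, right, bottom] in pixels, round what is visible of it).
The state is a dict: "time": time; "joint_pos": joint angles; "qd": joint speeds; "joint_torque": joint torques, N m; "ee_pos": TCP position; "tcp_rot": TCP orientation; "wrist_force": force on the tool from outside, world axes, zero at the start; "ft_torque": the same for the moment, N m; "finger_gap": finger opening in m.
Only numpy, scipy, OpenCV 4.12 (cv2) and the standard library are available. Lean on these libraries where they do the work, as an engineer would, in place of code of your own. Each camera call takes 0.05 s, during which the arm holds its last target. There are 200 camera calls.

TASK

The low sesame tin is hemmed in by three tall sauce bottles on the condiment tray. First clear all three bottles upright into the empty blue side tray, then, with the bottles still standing there, stand the tin wholly on the round cork mat, and after that put each bottle back, upright and centred on the pad of its own colour. Do not let a bottle or the tin fall over, and leave the white teacup where it stands.

Things in the scene. Friction and masses are not known exactly. Their poses are not given: they have to be found in the camera images.
- red_bottle_mid (a point): centre, half-way up, of the red sauce bottle: upright round bottle with a white cap, 46 mm in diameter up to 104 mm, then a narrower shoulder and a cap 30 mm wide, 136 mm high in all; this point is 68 mm above its underside and on its axis; z points up the bottle; about 0.25 kg. It starts standing on the red pad.
- yellow_bottle_mid (a point): centre, half-way up, of the yellow sauce bottle: upright round bottle with a white cap, 46 mm in diameter up to 104 mm, then a narrower shoulder and a cap 30 mm wide, 136 mm high in all; this point is 68 mm above its underside and on its axis; z points up the bottle; about 0.25 kg. It starts standing on the yellow pad.
- green_bottle_mid (a point): centre, half-way up, of the green sauce bottle: upright round bottle with a white cap, 46 mm in diameter up to 104 mm, then a narrower shoulder and a cap 30 mm wide, 136 mm high in all; this point is 68 mm above its underside and on its axis; z points up the bottle; about 0.25 kg. It starts standing on the green pad.
- tin_mid (a point): centre, half-way up, of the low sesame tin: round, bright steel with a flat black lid, 58 mm in diameter, 48 mm high; point 24 mm above its underside; z up; about 0.2 kg. It starts on the floor of the fixed condiment tray (190 x 220 mm, floor 3 mm above the table, rim 10 mm high), behind and between the three bottles, with some 10 mm between it and each bottle.
- red_pad: the red pad, home of the red bottle: fixed flat disc, 66 mm in diameter, 3 mm thick, lying on the floor of the condiment tray; origin at the centre of its underside (3 mm above the table), so its top is 6 mm above the table; z up.
- yellow_pad: the yellow pad, home of the yellow bottle: fixed flat disc, 66 mm in diameter, 3 mm thick, lying on the floor of the condiment tray; origin at the centre of its underside (3 mm above the table), so its top is 6 mm above the table; z up.
- green_pad: the green pad, home of the green bottle: fixed flat disc, 66 mm in diameter, 3 mm thick, lying on the floor of the condiment tray; origin at the centre of its underside (3 mm above the table), so its top is 6 mm above the table; z up.
- side_tray: the empty blue side tray: fixed, 270 mm long (its x axis) and 130 mm wide (its y axis), rim 12 mm high, walls and floor 4 mm thick; room for the three bottles in a row along its x axis; origin at the centre of its underside, on the table; z up.
- cork_mat: the round cork mat: fixed, 88 mm in diameter, 4 mm thick, flat on the table; origin at the centre of its underside; z up.
- teacup_mid (a point): centre, half-way up, of the small white porcelain teacup, 48 mm in diameter, 45 mm high, standing on the floor of the condiment tray in a front corner, about 80 mm from the nearest bottle's axis; point 22.5 mm above its underside; z up. It is not to be moved.

How it is judged:
By the outcome, as a careful person would: the job done as asked, in the order asked, and still so for the second after the job is handed in, with the robot touching nothing.
It also fails if it takes over 144 s, if anything falls off the work surface, if the arm or the gripper's body presses on something with over 40 N, if the wrist force passes 120 N, or if a joint passes its speed limit or range.

## Working session

There is one attempt and no reset: what is moved stays moved. The work goes in short steps, Python scripts to look and compute and a shell command to move; the robot and the scene stay as the last step left them, time stands still between calls to the robot, and variables do not carry over. Pictures are saved under pics/ and viewed, about 12 in all and at most 16, crops included, and the job is handed in when it is done.

```bash
mkdir -p pics
python3 - <<'E'
from bench import env
import cv2
s=env.read_state(); print({k:(v if isinstance(v,float) else [round(float(x),4) for x in v] if hasattr(v,'__len__') else v) for k,v in s.items()})
for n in("top","side"):
    print(n,env.camera_model(n))
    cv2.imwrite(f"pics/{n}0.png",env.camera(n)[:,:,::-1])
    for q in ["red_bottle_mid","yellow_bottle_mid","green_bottle_mid","tin_mid","red_pad","side_tray","cork_mat","teacup_mid"]:
        print(q,[( [round(float(x),1) for x in d["rect"]],round(d["conf"],2)) for d in env.spot_in(q,n)[:2]])
E
```

```text
{'time': 0.0, 'joint_pos': [1.109, 0.0534, 1.6143, 0.0, 1.476, -0.119], 'qd': [-0.0014, -0.0021, -0.0005, 0.0006, 0.0009, 0.0014], 'joint_torque': [0.0006, -39.3697, -37.0172, -0.0002, 0.0071, 0.0], 'ee_pos': [0.2098, 0.5881, 0.23], 'tcp_rot': [-1.5729, 0.0003, -0.3428], 'wrist_force': [-0.1593, 0.4632, 0.1471], 'ft_torque': [0.0076, 0.0004, -0.0107], 'finger_gap': 0.0857463050000501}
top {'fx': 477.0474421351612, 'fy': 477.0474421351612, 'cx': 317.0008270336943, 'cy': 201.14200085901248, 'position': array([ 0.30194732, -0.00752708,  1.13828825]), 'orientation': array([ 2.01936914e-01,  5.12033236e-05, -1.42723421e+00])}
red_bottle_mid [([298.6, 221.6, 322.5, 245.4], 0.85)]
yellow_bottle_mid [([280.1, 177.4, 304.7, 206.4], 0.8)]
green_bottle_mid [([332.1, 198.9, 359.3, 222.1], 0.95), ([307.5, 195.3, 333.7, 220.5], 0.62)]
tin_mid [([304.8, 193.8, 332.0, 225.5], 0.9)]
red_pad [([296.9, 228.6, 323.6, 247.8], 0.59)]
side_tray [([421.3, 190.0, 505.1, 311.9], 0.61)]
cork_mat [([179.7, 193.3, 217.0, 227.9], 0.8)]
teacup_mid [([335.1, 241.4, 351.3, 258.6], 0.72)]
side {'fx': 446.0036096645397, 'fy': 446.0036096645397, 'cx': 321.96013306248176, 'cy': 203.33730678359657, 'position': array([0.49085444, 0.56747354, 0.77542779]), 'orientation': array([ 0.66023567,  0.01722678, -3.07773586])}
red_bottle_mid [([352.6, 183.0, 381.6, 236.0], 0.83)]
yellow_bottle_mid [([308.9, 205.3, 333.1, 258.2], 0.6)]
green_bottle_mid [([351.7, 222.5, 381.1, 241.7], 0.64), ([325.0, 151.6, 349.7, 203.1], 0.55)]
tin_mid [([325.4, 200.1, 346.5, 232.7], 0.59)]
red_pad [([349.5, 219.4, 379.4, 243.3], 0.57)]
side_tray [([302.9, 87.6, 415.3, 135.3], 0.85)]
cork_mat [([329.6, 337.7, 378.1, 392.6], 0.94)]
teacup_mid [([370.0, 180.9, 387.3, 203.4], 0.75)]
```

Run:
```python
import cv2
a=cv2.imread("pics/top0.png"); b=cv2.imread("pics/side0.png")
cv2.imwrite("pics/top0c.png",cv2.resize(a[150:330,160:520],None,fx=2.2,fy=2.2,interpolation=cv2.INTER_CUBIC))
cv2.imwrite("pics/side0c.png",cv2.resize(b[70:400,260:460],None,fx=1.8,fy=1.8,interpolation=cv2.INTER_CUBIC))
```

```text
(no output)
```

View pics/top0c.png

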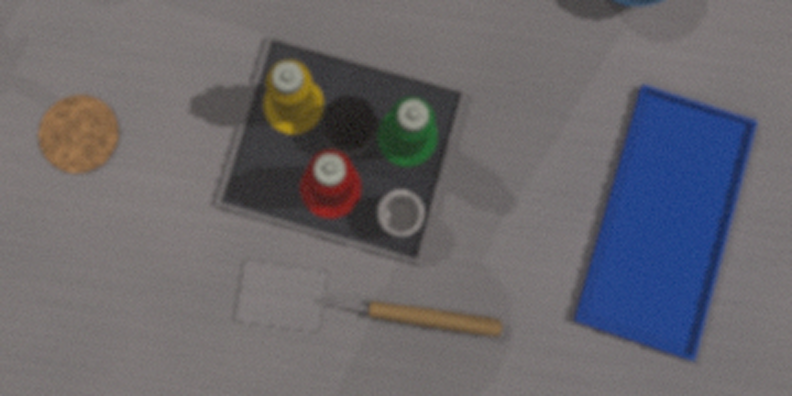

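View pics/side0c.png

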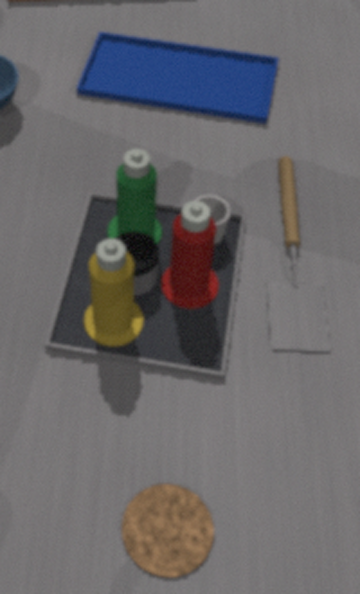

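The top view shows the yellow, red and green bottles at about (291,184), (310,226) and (348,201) px. The tin is at (319,206), the cup at (342,247), the mat at (195,211), and the blue tray is on the right. Next I'll convert these to world positions.

```bash
cat > h.py <<'E'
import numpy as np, cv2
from scipy.spatial.transform import Rotation as R
from bench import env
M={n:env.camera_model(n) for n in("top","side")}
def cast(n,u,v,z):
    m=M[n]; d=R.from_euler("xyz",m["orientation"]).apply([(u-m["cx"])/m["fx"],-(v-m["cy"])/m["fy"],-1])
    p=np.array(m["position"]); return p+d*(z-p[2])/d[2]
def proj(n,P):
    m=M[n]; q=R.from_euler("xyz",m["orientation"]).inv().apply(np.array(P)-m["position"])
    return np.array([m["cx"]-m["fx"]*q[0]/q[2], m["cy"]+m["fy"]*q[1]/q[2]])
def st():
    s=env.read_state(); print("t %.1f"%s["time"],"tcp",np.round(np.array(s["ee_pos"])*1000,1),"yaw %.2f deg"%np.degrees(s["tcp_rot"][2]),"rp",np.round(np.degrees(s["tcp_rot"][:2]),1),"F",np.round(s["wrist_force"],1),"gap %.1f"%(s["finger_gap"]*1000)); return s
def go(x,y,z=None,yaw=None):
    "tool-axis shift (mm) and turn units to a target in mm/deg; shifts given in present axes"
    s=env.read_state(); p=np.array(s["ee_pos"])*1000; t=np.array([x,y,p[2] if z is None else z])
    a=R.from_euler("xyz",s["tcp_rot"]); d=a.inv().apply(t-p); y0=np.degrees(s["tcp_rot"][2])
    print("from",np.round(p,1),"yaw %.2f"%y0,"shift",np.round(d,1),"turn units",None if yaw is None else round((y0-yaw)/8,2))
E
python3 - <<'E'
from h import *
T=lambda u,v:(160+u/2.2,150+v/2.2)
S=lambda u,v:(260+u/1.8,70+v/1.8)
f=lambda n,uv,z:np.round(cast(n,*uv,z)[:2]*1000,1)
for k,a,b,z in [("yel",(288,74),(110,246),.142),("red",(330,167),(196,210),.142),("grn",(414,113),(137,157),.142),("tin",(349,123),(137,251),.051),("cup",(401,213),(209,212),.048),("mat",(78,134),(168,531),.004)]:
    print(k,f("top",T(*a),z),f("side",S(*b),z))
tc=[(641,87),(756,121),(692,359),(574,322)]; sc=[(100,35),(278,58),(266,121),(79,96)]
for c in tc: print("tray top",f("top",T(*c),.012))
for c in sc: print("tray side",f("side",S(*c),.012))
for c in [(271,40),(461,93),(417,259),(215,207)]: print("cond",f("top",T(*c),.01))
E
```

```text
yel [533.8  82.7] [534.2  84.9]
red [448.9  28.7] [449.  34.]
grn [512.8 -44.1] [512.8 -38. ]
tin [511.6  19. ] [509.5  21.1]
cup [425.5 -48. ] [427.6 -42.9]
mat [465.9 313.1] [466.6 316.4]
tray top [ 605.1 -292.5]
tray top [ 585.  -420.2]
tray top [ 321.7 -370.6]
tray top [ 341.8 -244.8]
tray side [ 584.  -411.7]
tray side [ 321.5 -369.8]
tray side [ 345.8 -237.6]
tray side [ 603.6 -275.9]
cond [600.2 119.3]
cond [570.5 -97.3]
cond [383.6 -72.8]
cond [407.6 149.8]
```

Both cameras agree to within about 5 mm. I'll use a yaw of -10° throughout, with the jaws along the blue tray's short axis.

```bash
python3 -m jog '[[[0,0,0,-0.6,0],[0,0,0,-0.6,0],[0,0,0,0,0]]]'; python3 -c "
from h import *
st();go(513,-41,230,-10)"
```

```text
time: 1.2
ee_pos: [0.21, 0.5886, 0.2313]
tcp_rot: [-1.571, -0.0, -0.175]
wrist_force: [-0.6, -0.7, -0.3]
finger_gap: 0.0856
t 1.2 tcp [210.  588.6 231.3] yaw -10.05 deg rp [-90.  -0.] F [-0.6 -0.7 -0.3] gap 85.6
from [210.  588.6 231.3] yaw -10.05 shift [ 408.2    1.3 -567.1] turn units -0.01
```

```bash
python3 -m jog '[[[27.2,0,-37.8,0,0],[27.2,0,-37.8,0,0],[27.2,0,-37.8,0,0],[27.2,0,-37.8,0,0],[27.2,0,-37.8,0,0]]]' >/dev/null; python3 -m jog '[[[27.2,0,-37.8,0,0],[27.2,0,-37.8,0,0],[27.2,0,-37.8,0,0],[27.2,0,-37.8,0,0],[27.2,0,-37.8,0,0]]]'>/dev/null
python3 -m jog '[[[27.2,0,-37.8,0,0],[27.2,0,-37.8,0,0],[27.2,0,-37.8,0,0],[27.2,0,-37.8,0,0],[27.2,0,-37.8,0,0]]]'>/dev/null; python3 -m jog '[[[0,0,0,0,0],[0,0,0,0,0]]]' >/dev/null; python3 -c "
from h import *
st();go(513,-41,77,-10)
cv2.imwrite('pics/s1.png',cv2.resize(env.camera('side')[50:300,240:460,::-1],None,fx=2.2,fy=2.2))"
```

```text
t 2.9 tcp [513.  -41.7 231.1] yaw -10.25 deg rp [-90.   0.] F [-0.9  0.8 -0.4] gap 85.4
from [513.  -41.7 231.1] yaw -10.25 shift [ -0.  154.1   0.6] turn units -0.03
```

View pics/s1.png

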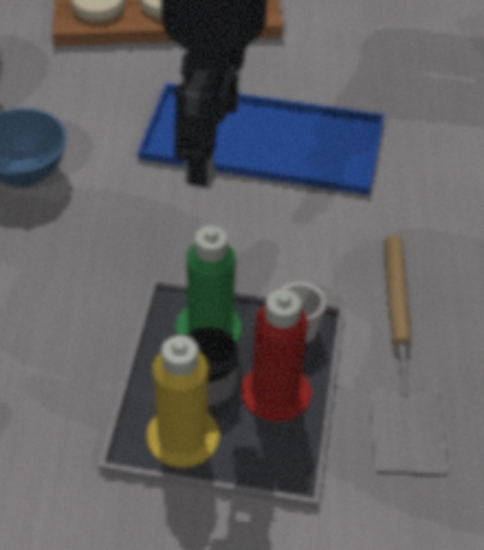

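The gripper is above the green bottle (crop cap at about (210,237)) and aligned in x, so I'll descend.

```bash
python3 -m jog '[[[0,35,0,0,0],[0,35,0,0,0],[0,35,0,0,0],[0,25,0,0,0],[0,0,0,0,0]]]'; python3 -m jog '[[[0,12,0,0,0],[0,12,0,0,0],[0,0,0,0,0]]]';python3 -m jog '[[[0,0,0,0,0.3],[0,0,0,0,0.5],[0,0,0,0,0.7],[0,0,0,0,0.7],[0,0,0,0,0.7]]]'
```

```text
time: 3.45
ee_pos: [0.5093, -0.0386, 0.097]
tcp_rot: [-1.57, 0.009, -0.174]
wrist_force: [-0.2, 0.0, 0.2]
finger_gap: 0.0855
time: 3.75
ee_pos: [0.5124, -0.0404, 0.0765]
tcp_rot: [-1.571, 0.001, -0.175]
wrist_force: [0.1, 0.6, 0.2]
finger_gap: 0.0855
time: 4.25
ee_pos: [0.5138, -0.0413, 0.0785]
tcp_rot: [-1.571, -0.002, -0.175]
wrist_force: [-0.8, -2.5, 5.4]
finger_gap: 0.045
```

```bash
python3 -m jog '[[[0,0,0,0,0.75],[0,0,0,0,0.75],[0,-10,0,0,0.75],[0,-30,0,0,0.75],[0,-30,0,0,0.75]]]'; python3 -m jog '[[[5,0,-18,0,0.75],[9,0,-30,0,0.75],[10,0,-35,0,0.75],[10,0,-35,0,0.75],[10,0,-35,0,0.75]]]'>/dev/null;python3 -m jog '[[[10,0,-35,0,0.75],[10,0,-35,0,0.75],[10,0,-35,0,0.75],[8,0,-25,0,0.75],[4,0,-12,0,0.75]]]'; python3 -m jog '[[[0,0,0,0,0.75],[0,0,0,0,0.75]]]';python3 -c "
from h import *
st();go(547,-346,75,-10)"
```

```text
time: 4.75
ee_pos: [0.5113, -0.0402, 0.1462]
tcp_rot: [-1.57, 0.005, -0.175]
wrist_force: [0.7, -0.4, -2.4]
finger_gap: 0.0446
time: 5.75
ee_pos: [0.5456, -0.3478, 0.1463]
tcp_rot: [-1.57, 0.001, -0.177]
wrist_force: [0.5, -0.7, -2.5]
finger_gap: 0.0449
time: 5.95
ee_pos: [0.5459, -0.345, 0.1466]
tcp_rot: [-1.569, 0.001, -0.175]
wrist_force: [-0.4, -0.8, -3.1]
finger_gap: 0.0444
t 6.0 tcp [ 545.9 -345.   146.6] yaw -10.02 deg rp [-89.9   0.1] F [-0.4 -0.8 -3.1] gap 44.4
from [ 545.9 -345.   146.6] yaw -10.02 shift [ 1.3 71.6 -0.9] turn units -0.0
```

```bash
python3 -m jog '[[[0,30,0,0,0.75],[0,25,0,0,0.75],[0,10,0,0,0.75],[0,3,0,0,0.75],[0,0,0,0,0.75]]]'; python3 -m jog '[[[0,2,0,0,0.75],[0,0,0,0,0.75]]]'
```

```text
time: 6.45
ee_pos: [0.5465, -0.3457, 0.0797]
tcp_rot: [-1.571, -0.0, -0.174]
wrist_force: [0.1, -0.5, -3.1]
finger_gap: 0.0449
time: 6.65
ee_pos: [0.5469, -0.3467, 0.0787]
tcp_rot: [-1.572, -0.002, -0.175]
wrist_force: [0.9, 0.1, -3.0]
finger_gap: 0.0444
```

```bash
for i in 1; do python3 -m jog '[[[0,1,0,0,0.75],[0,0,0,0,0.75]]]'; python3 -m jog '[[[0,1,0,0,0.75],[0,0,0,0,0.75]]]';python3 -m jog '[[[0,0.5,0,0,0.75],[0,0,0,0,0.75]]]'; done | grep -E "ee|wrist"
```

```text
ee_pos: [0.5464, -0.3465, 0.0768]
wrist_force: [0.2, 0.7, -2.9]
ee_pos: [0.5467, -0.3467, 0.0766]
wrist_force: [0.2, 1.2, 2.6]
ee_pos: [0.5469, -0.3467, 0.0766]
wrist_force: [-1.2, 0.9, 6.9]
```

```bash
python3 -m jog '[[[0,0,0,0,0.5],[0,0,0,0,0],[0,0,0,0,0],[0,0,0,0,0],[0,0,0,0,0]]]'; python3 -m jog '[[[0,-10,0,0,0],[0,-30,0,0,0],[0,-30,0,0,0],[0,-25,0,0,0],[-8,0,18,0,0]]]'>/dev/null;python3 -m jog '[[[-16,0,35,0,0],[-16,0,35,0,0],[-16,0,35,0,0],[-16,0,35,0,0],[-16,0,35,0,0]]]'>/dev/null;python3 -m jog '[[[-16,0,35,0,0],[-16,0,35,0,0],[-16,0,35,0,0],[-16,0,35,0,0],[-10,0,22,0,0]]]'>/dev/null;python3 -m jog '[[[0,0,0,0,0],[0,0,0,0,0]]]'; python3 -c "
from h import *
go(449,31,77,-10)
cv2.imwrite('pics/s2.png',cv2.resize(env.camera('side')[50:300,240:460,::-1],None,fx=2.2,fy=2.2))"
```

```text
time: 7.75
ee_pos: [0.5461, -0.3463, 0.0745]
tcp_rot: [-1.571, 0.0, -0.175]
wrist_force: [-0.1, 0.4, 0.3]
finger_gap: 0.0854
time: 9.45
ee_pos: [0.4488, 0.0315, 0.1705]
tcp_rot: [-1.571, -0.001, -0.174]
wrist_force: [-0.5, 0.2, 0.7]
finger_gap: 0.0854
from [448.8  31.5 170.5] yaw -9.97 shift [ 0.1 93.5 -0.4] turn units 0.0
```

View pics/s2.png

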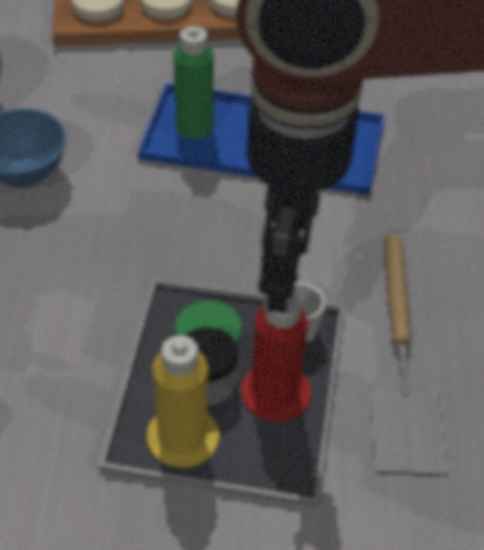

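The green bottle stands in the blue tray (crop 195,85) and the gripper is centred over red, so I'll pick up red.

```bash
python3 -m jog '[[[0,20,0,0,0],[0,35,0,0,0],[0,20,0,0,0],[0,12,0,0,0],[0,6,0,0,0]]]'; python3 -m jog '[[[0,0,0,0,0],[0,0,0,0,0.3],[0,0,0,0,0.5],[0,0,0,0,0.75],[0,0,0,0,0.75]]]';python3 -m jog '[[[0,0,0,0,0.75],[0,0,0,0,0.75],[0,0,0,0,0.75]]]';python3 -c "
from h import *
go(379,-316,147,-10)"
```

```text
time: 10.0
ee_pos: [0.4483, 0.0307, 0.0758]
tcp_rot: [-1.571, 0.002, -0.177]
wrist_force: [0.2, -0.7, 0.7]
finger_gap: 0.0856
time: 10.5
ee_pos: [0.4496, 0.0311, 0.0783]
tcp_rot: [-1.571, -0.002, -0.175]
wrist_force: [-1.2, -1.7, 5.4]
finger_gap: 0.0446
time: 10.8
ee_pos: [0.4496, 0.0311, 0.0783]
tcp_rot: [-1.571, -0.002, -0.175]
wrist_force: [-1.9, -1.6, 5.3]
finger_gap: 0.045
from [449.6  31.1  78.3] yaw -10.03 shift [  -8.9  -68.5 -354.1] turn units -0.0
```

```bash
python3 -m jog '[[[0,-10,0,0,0.75],[0,-30,0,0,0.75],[0,-35,0,0,0.75],[0,-15,0,0,0.75],[0,0,-14,0,0.75]]]'; python3 -m jog '[[[-1,0,-30,0,0.75],[-1,0,-40,0,0.75],[-1,0,-40,0,0.75],[-1,0,-40,0,0.75],[-1,0,-40,0,0.75]]]'>/dev/null;python3 -m jog '[[[-1,0,-40,0,0.75],[-1,0,-40,0,0.75],[-1,0,-40,0,0.75],[-1,0,-20,0,0.75],[0,0,-10,0,0.75]]]'; python3 -m jog '[[[0,0,0,0,0.75],[0,20,0,0,0.75],[0,35,0,0,0.75],[0,20,0,0,0.75],[0,0,0,0,0.75]]]';python3 -c "
from h import *
go(379,-316,75,-10)"
```

```text
time: 11.3
ee_pos: [0.4478, 0.0184, 0.1698]
tcp_rot: [-1.57, -0.005, -0.173]
wrist_force: [-0.4, 0.3, -2.4]
finger_gap: 0.0446
time: 12.3
ee_pos: [0.377, -0.3166, 0.1657]
tcp_rot: [-1.569, 0.001, -0.178]
wrist_force: [0.1, -0.0, -2.2]
finger_gap: 0.0444
time: 12.8
ee_pos: [0.3762, -0.3116, 0.0876]
tcp_rot: [-1.565, 0.007, -0.174]
wrist_force: [-0.8, 0.4, -3.5]
finger_gap: 0.0443
from [ 376.2 -311.6   87.6] yaw -9.95 shift [ 3.6 12.6 -3.9] turn units 0.01
```

```bash
python3 -m jog '[[[0,5,0,0,0.75],[0,3,0,0,0.75],[0,0,0,0,0.75]]]'; (python3 -m jog '[[[0,2,0,0,0.75],[0,0,0,0,0.75]]]';python3 -m jog '[[[0,1,0,0,0.75],[0,0,0,0,0.75]]]';python3 -m jog '[[[0,1,0,0,0.75],[0,0,0,0,0.75]]]')| grep -E "ee|wrist"
```

```text
time: 13.1
ee_pos: [0.3786, -0.3157, 0.0848]
tcp_rot: [-1.572, -0.001, -0.175]
wrist_force: [0.9, 0.5, -2.5]
finger_gap: 0.0449
ee_pos: [0.3782, -0.3158, 0.0823]
wrist_force: [0.6, -0.3, -3.8]
ee_pos: [0.378, -0.3156, 0.0809]
wrist_force: [-0.6, -0.7, -3.7]
ee_pos: [0.3779, -0.3154, 0.0796]
wrist_force: [0.5, 0.9, -3.1]
```

```bash
(python3 -m jog '[[[0,2,0,0,0.75],[0,0,0,0,0.75]]]';python3 -m jog '[[[0,1,0,0,0.75],[0,0,0,0,0.75]]]';python3 -m jog '[[[0,1,0,0,0.75],[0,0,0,0,0.75]]]')| grep -E "ee|wrist"
```

```text
ee_pos: [0.3778, -0.3153, 0.0774]
wrist_force: [-0.1, 0.1, -3.6]
ee_pos: [0.3779, -0.3154, 0.0766]
wrist_force: [0.3, 0.6, -3.2]
ee_pos: [0.3782, -0.3156, 0.0763]
wrist_force: [-1.0, 0.7, 0.1]
```

```bash
python3 -m jog '[[[0,0,0,0,0.5],[0,0,0,0,0],[0,0,0,0,0],[0,0,0,0,0],[0,0,0,0,0]]]'; python3 -m jog '[[[0,-10,0,0,0],[0,-30,0,0,0],[0,-35,0,0,0],[0,-25,0,0,0],[4,0,20,0,0]]]'>/dev/null;python3 -m jog '[[[8,0,40,0,0],[8,0,40,0,0],[8,0,40,0,0],[8,0,40,0,0],[8,0,40,0,0]]]'>/dev/null;python3 -m jog '[[[8,0,40,0,0],[8,0,40,0,0],[8,0,40,0,0],[8,0,40,0,0],[8,0,40,0,0]]]'>/dev/null;python3 -m jog '[[[0,0,0,0,0],[0,0,0,0,0]]]'; python3 -c "
from h import *
go(534,84,77,-10)
cv2.imwrite('pics/s3.png',cv2.resize(env.camera('side')[50:300,240:460,::-1],None,fx=2.2,fy=2.2))"
```

```text
time: 14.8
ee_pos: [0.3781, -0.3156, 0.076]
tcp_rot: [-1.571, -0.0, -0.175]
wrist_force: [0.2, 0.9, 0.4]
finger_gap: 0.0857
time: 16.5
ee_pos: [0.5341, 0.0841, 0.1763]
tcp_rot: [-1.571, -0.0, -0.173]
wrist_force: [0.3, 0.5, -0.4]
finger_gap: 0.0852
from [534.1  84.1 176.3] yaw -9.93 shift [-0.1 99.3 -0. ] turn units 0.01
```

View pics/s3.png

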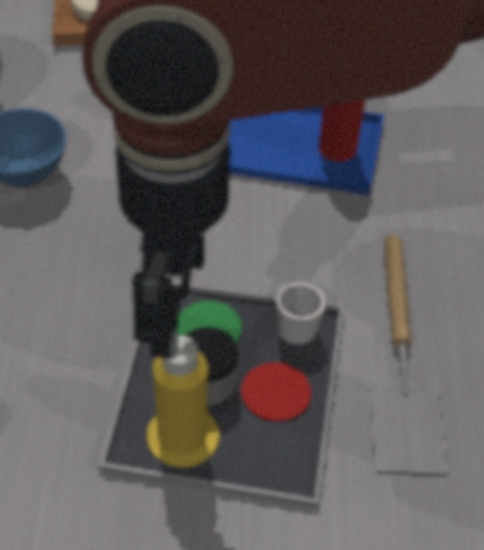

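The near finger's tip shows at crop (155,335) and the cap at (182,347). I'll check by projection whether that offset is only parallax.

Run:
```python
from h import *
P=lambda p:np.round((proj("side",np.array(p)/1000)-[240,50])*2.2)
a=np.array([534,84,0]);z=np.array([.173,.985,0])
print("finger",P(a+z*45+[0,0,190]),"cap",P([534,84,142]))
b=np.array([449,31,0]); print("red case",P(b+z*45+[0,0,184]),P([449,31,142]))
```

```text
finger [163. 351.] cap [179. 344.]
red case [277. 306.] [284. 298.]
```

```bash
python3 -m jog '[[[-2,20,0,0,0],[0,35,0,0,0],[0,25,0,0,0],[0,13,0,0,0],[0,6,0,0,0]]]'; python3 -m jog '[[[0,0,0,0,0],[0,0,0,0,0.3],[0,0,0,0,0.5],[0,0,0,0,0.75],[0,0,0,0,0.75]]]';python3 -m jog '[[[0,0,0,0,0.75],[0,0,0,0,0.75],[0,0,0,0,0.75]]]';python3 -c "
from h import *
go(463,-331,170,-10)"
```

```text
time: 17.05
ee_pos: [0.5311, 0.0827, 0.0756]
tcp_rot: [-1.571, 0.002, -0.177]
wrist_force: [0.1, 0.7, 0.6]
finger_gap: 0.0855
time: 17.55
ee_pos: [0.5332, 0.0837, 0.0785]
tcp_rot: [-1.57, -0.003, -0.175]
wrist_force: [-0.3, 0.1, 5.2]
finger_gap: 0.0442
time: 17.85
ee_pos: [0.5332, 0.0837, 0.0784]
tcp_rot: [-1.57, -0.003, -0.175]
wrist_force: [-0.4, -0.8, 5.7]
finger_gap: 0.0447
from [533.2  83.7  78.4] yaw -10.04 shift [   3.4  -91.7 -420.6] turn units -0.0
```

```bash
python3 -m jog '[[[0,-10,0,0,0.75],[0,-30,0,0,0.75],[0,-35,0,0,0.75],[0,-15,0,0,0.75],[1,0,-14,0,0.75]]]'; python3 -m jog '[[[1,0,-30,0,0.75],[1,0,-40,0,0.75],[1,0,-40,0,0.75],[0,0,-40,0,0.75],[0,0,-40,0,0.75]]]'>/dev/null;python3 -m jog '[[[0,0,-40,0,0.75],[0,0,-40,0,0.75],[0,0,-40,0,0.75],[0,0,-40,0,0.75],[0,0,-40,0,0.75]]]' >/dev/null; python3 -m jog '[[[0,0,-12,0,0.75],[0,0,-5,0,0.75],[0,0,0,0,0.75],[0,0,0,0,0.75]]]';python3 -c "
from h import *
go(463,-331,76,-10)"
```

```text
time: 18.35
ee_pos: [0.532, 0.0704, 0.1696]
tcp_rot: [-1.569, -0.005, -0.173]
wrist_force: [0.2, 0.1, -3.0]
finger_gap: 0.0448
time: 19.75
ee_pos: [0.4624, -0.3302, 0.1659]
tcp_rot: [-1.57, 0.001, -0.174]
wrist_force: [0.6, 0.3, -2.4]
finger_gap: 0.0446
from [ 462.4 -330.2  165.9] yaw -9.98 shift [ 0.9 89.9 -0.8] turn units 0.0
```

```bash
python3 -m jog '[[[0,20,0,0,0.75],[0,35,0,0,0.75],[0,20,0,0,0.75],[0,9,0,0,0.75],[0,0,0,0,0.75]]]'; (python3 -m jog '[[[0,3,0,0,0.75],[0,0,0,0,0.75]]]';python3 -m jog '[[[0,1,0,0,0.75],[0,0,0,0,0.75]]]';python3 -m jog '[[[0,1,0,0,0.75],[0,0,0,0,0.75]]]';python3 -m jog '[[[0,1,0,0,0.75],[0,0,0,0,0.75]]]')| grep -E "ee|wrist"
```

```text
time: 20.25
ee_pos: [0.462, -0.3298, 0.0813]
tcp_rot: [-1.569, 0.003, -0.174]
wrist_force: [1.1, -0.3, -1.7]
finger_gap: 0.0446
ee_pos: [0.4634, -0.3319, 0.0812]
wrist_force: [0.4, -0.5, -1.5]
ee_pos: [0.4629, -0.3319, 0.0796]
wrist_force: [-0.0, 0.2, -2.9]
ee_pos: [0.4625, -0.3315, 0.0778]
wrist_force: [0.3, 0.7, -1.7]
ee_pos: [0.4624, -0.3314, 0.0766]
wrist_force: [0.2, 0.3, -2.0]
```

```bash
(python3 -m jog '[[[0,0.5,0,0,0.75],[0,0,0,0,0.75]]]';python3 -m jog '[[[0,0.5,0,0,0.75],[0,0,0,0,0.75]]]')| grep -E "ee|wrist"; python3 -m jog '[[[0,0,0,0,0.5],[0,0,0,0,0],[0,0,0,0,0],[0,0,0,0,0],[0,0,0,0,0]]]'; python3 -m jog '[[[0,-10,0,0,0],[0,-30,0,0,0],[0,-35,0,0,0],[0,-25,0,0,0],[0,0,0,0,0]]]'>/dev/null; python3 -c "
from h import *
a=env.camera('top');cv2.imwrite('pics/top4.png',a[:,:,::-1])
cv2.imwrite('pics/side4.png',env.camera('side')[:,:,::-1])
cv2.imwrite('pics/t4c.png',cv2.resize(a[150:330,160:520,::-1],None,fx=2.2,fy=2.2,interpolation=cv2.INTER_CUBIC))
hsv=lambda i:cv2.cvtColor(i,cv2.COLOR_RGB2HSV)
def pad(n,img,k,lo,hi,box):
    x0,y0,x1,y1=box; m=cv2.inRange(hsv(cv2.GaussianBlur(img,(3,3),0)),lo,hi)[y0:y1,x0:x1]
    c,_=cv2.findContours(m,0,1); 
    if not c: print(n,k,'none');return
    c=max(c,key=cv2.contourArea); e=cv2.fitEllipse(c); u=(e[0][0]+x0,e[0][1]+y0); print(n,k,np.round(u,1),np.round(e[1],1),np.round(cast(n,*u,.006)*1000,1))
for n,box in(('top',(250,150,380,280)),('side',(285,175,400,270))):
    img=a if n=='top' else env.camera('side')
    pad(n,img,'yel',(18,110,60),(32,255,255),box);pad(n,img,'grn',(45,100,40),(85,255,255),box);pad(n,img,'red',(0,130,60),(8,255,255),box);pad(n,img,'red2',(172,130,60),(180,255,255),box)
st();go(510,19.5,100,-10)
for n in('top','side'):
  for q in('tin_mid','teacup_mid'):
    print(n,q,[(np.round(d['rect'],1),round(d['conf'],2)) for d in env.spot_in(q,n)[:1]])
"
```

```text
ee_pos: [0.4626, -0.3315, 0.0765]
wrist_force: [0.3, 0.7, -0.4]
ee_pos: [0.4627, -0.3316, 0.0765]
wrist_force: [-1.8, 1.5, 3.7]
time: 21.95
ee_pos: [0.4625, -0.3315, 0.0757]
tcp_rot: [-1.571, -0.0, -0.175]
wrist_force: [0.2, -0.9, -0.2]
finger_gap: 0.0854
top yel [293.  197.2] [26.9 28.1] [532.7  84.7   6. ]
top grn [344.7 211.7] [26.1 26.7] [515.1 -44.2   6. ]
top red [309.7 234.8] [25.8 26.9] [447.8  31.1   6. ]
top red2 none
side yel [322.7 247.6] [27.8 32.4] [533.4  85.3   6. ]
side grn [334.5 195.5] [17.3 30.6] [515.8 -51.4   6. ]
side red [365.  227.7] [24.5 30.1] [448.3  31.9   6. ]
side red2 [373.9 238. ] [ 1.5 11.5] [429.9  56.5   6. ]
t 22.6 tcp [ 462.1 -331.1  175.1] yaw -10.04 deg rp [-90.    0.1] F [ 0.3  0.5 -0. ] gap 85.4
from [ 462.1 -331.1  175.1] yaw -10.04 shift [-14.   75.3 353.6] turn units -0.01
top tin_mid [(array([306.8, 193.3, 332.6, 221.6]), 0.58)]
top teacup_mid [(array([335.5, 238.1, 355.4, 257.6]), 0.88)]
side tin_mid [(array([319.9, 203.3, 347.6, 231.4]), 0.92)]
side teacup_mid [(array([361.6, 178.6, 387.5, 206.1]), 0.97)]
```

View pics/t4c.png

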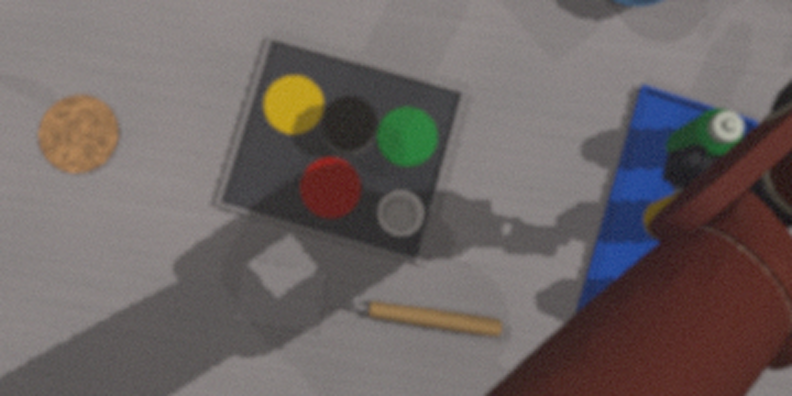

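The tray now holds only the tin and the cup. The pads measure yellow (533,85), green (515,-44) and red (448,31), matching the grasp poses. Next is the tin.

```bash
python3 -m jog '[[[-1,0,20,0,0],[-1,0,37,0,0],[-1,0,37,0,0],[-2,0,37,0,0],[-2,0,37,0,0]]]'>/dev/null; python3 -m jog '[[[-2,0,37,0,0],[-1,0,37,0,0],[-1,0,37,0,0],[-1,0,37,0,0],[-1,0,37,0,0]]]'>/dev/null; python3 -m jog '[[[0,35,0,0,0],[0,35,0,0,0],[0,0,0,0,0],[0,0,0,0,0]]]';python3 -c "
from h import *
go(511,20,8,-10)
cv2.imwrite('pics/s5.png',cv2.resize(env.camera('side')[100:300,260:440,::-1],None,fx=2.2,fy=2.2))"
```

```text
time: 24.2
ee_pos: [0.5103, 0.019, 0.1053]
tcp_rot: [-1.571, 0.002, -0.175]
wrist_force: [0.1, -0.3, 0.7]
finger_gap: 0.0857
from [510.3  19.  105.3] yaw -10.02 shift [ 0.7 97.3  1.1] turn units -0.0
```

View pics/s5.png

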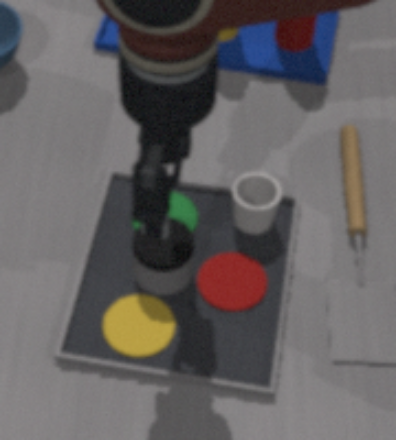

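The gripper is aligned over the tin (crop 163,245), so I'll go down slowly.

```bash
python3 -m jog '[[[0,25,0,0,0],[0,15,0,0,0],[0,10,0,0,0],[0,0,0,0,0]]]'; python3 -m jog '[[[0,15,0,0,0],[0,15,0,0,0],[0,10,0,0,0],[0,6,0,0,0],[0,0,0,0,0]]]';python3 -m jog '[[[0,0,0,0,0.2],[0,0,0,0,0.3],[0,0,0,0,0.4],[0,0,0,0,0.6],[0,0,0,0,0.6]]]';python3 -m jog '[[[0,0,0,0,0.6],[0,0,0,0,0.6]]]';python3 -c "
from h import *
go(466,314.5,60,-10)"
```

```text
time: 24.65
ee_pos: [0.5104, 0.0183, 0.0548]
tcp_rot: [-1.571, 0.002, -0.176]
wrist_force: [-0.1, -0.2, -0.6]
finger_gap: 0.0855
time: 25.15
ee_pos: [0.5102, 0.0185, 0.0083]
tcp_rot: [-1.571, 0.003, -0.175]
wrist_force: [0.1, -0.1, 0.6]
finger_gap: 0.0855
time: 25.65
ee_pos: [0.5122, 0.0183, 0.0108]
tcp_rot: [-1.571, -0.002, -0.175]
wrist_force: [1.2, -0.6, 4.2]
finger_gap: 0.0568
time: 25.85
ee_pos: [0.5122, 0.0183, 0.0108]
tcp_rot: [-1.571, -0.002, -0.175]
wrist_force: [-0.4, 0.3, 5.2]
finger_gap: 0.0567
from [512.2  18.3  10.8] yaw -10.04 shift [-97.  -49.3 283.6] turn units -0.0
```

```bash
python3 -m jog '[[[0,-10,0,0,0.6],[0,-25,0,0,0.6],[0,-25,0,0,0.6],[0,0,0,0,0.6],[-6,0,18,0,0.6]]]'; python3 -m jog '[[[-12,0,35,0,0.6],[-12,0,35,0,0.6],[-12,0,35,0,0.6],[-12,0,35,0,0.6],[-12,0,35,0,0.6]]]'>/dev/null;python3 -m jog '[[[-12,0,35,0,0.6],[-10,0,30,0,0.6],[-6,0,18,0,0.6],[-3,0,8,0,0.6],[0,0,0,0,0.6]]]'; python3 -m jog '[[[0,30,0,0,0.6],[0,10,0,0,0.6],[0,0,0,0,0.6]]]';python3 -c "
from h import *
st();go(466,314.5,10,-10)"
```

```text
time: 26.35
ee_pos: [0.5086, 0.0361, 0.0697]
tcp_rot: [-1.571, -0.001, -0.178]
wrist_force: [0.9, 0.7, -2.1]
finger_gap: 0.0568
time: 27.35
ee_pos: [0.4641, 0.315, 0.0683]
tcp_rot: [-1.572, 0.002, -0.174]
wrist_force: [-0.0, -0.4, -2.6]
finger_gap: 0.0571
time: 27.65
ee_pos: [0.4631, 0.3128, 0.0268]
tcp_rot: [-1.575, 0.005, -0.176]
wrist_force: [1.9, -0.2, -2.5]
finger_gap: 0.057
t 27.6 tcp [463.1 312.8  26.8] yaw -10.11 deg rp [-90.2   0.3] F [ 1.9 -0.2 -2.5] gap 57.0
from [463.1 312.8  26.8] yaw -10.11 shift [ 2.6 16.8  2.2] turn units -0.01
```

```bash
(python3 -m jog '[[[0,8,0,0,0.6],[0,4,0,0,0.6],[0,0,0,0,0.6]]]';python3 -m jog '[[[0,2,0,0,0.6],[0,0,0,0,0.6]]]';python3 -m jog '[[[0,1,0,0,0.6],[0,0,0,0,0.6]]]';python3 -m jog '[[[0,1,0,0,0.6],[0,0,0,0,0.6]]]')| grep -E "ee|wrist"
```

```text
ee_pos: [0.4652, 0.3147, 0.0177]
wrist_force: [0.0, -0.3, -3.0]
ee_pos: [0.4654, 0.315, 0.0161]
wrist_force: [-0.2, -0.3, -2.3]
ee_pos: [0.4653, 0.315, 0.0149]
wrist_force: [-0.5, 0.7, -1.9]
ee_pos: [0.4652, 0.3149, 0.0137]
wrist_force: [-0.2, -0.3, -2.5]
```

```bash
(python3 -m jog '[[[0,2,0,0,0.6],[0,0,0,0,0.6]]]';python3 -m jog '[[[0,1,0,0,0.6],[0,0,0,0,0.6]]]';python3 -m jog '[[[0,1,0,0,0.6],[0,0,0,0,0.6]]]')| grep -E "ee|wrist"
```

```text
ee_pos: [0.4655, 0.3151, 0.0119]
wrist_force: [-0.3, 1.3, -1.3]
ee_pos: [0.4654, 0.315, 0.0118]
wrist_force: [-3.6, -1.3, 4.5]
ee_pos: [0.4655, 0.3151, 0.0118]
wrist_force: [-5.8, -3.6, 10.4]
```

```bash
python3 -m jog '[[[0,0,0,0,0.3],[0,0,0,0,0],[0,0,0,0,0],[0,0,0,0,0],[0,0,0,0,0]]]'; python3 -m jog '[[[0,-10,0,0,0],[0,-20,0,0,0],[0,-40,0,0,0],[0,-45,0,0,0],[0,-45,0,0,0]]]'>/dev/null; python3 -m jog '[[[7,0,-40,0,0],[7,0,-40,0,0],[7,0,-40,0,0],[7,0,-40,0,0],[7,0,-40,0,0]]]'>/dev/null; python3 -c "
from h import *
st();go(462.7,-331.6,175,-10)
cv2.imwrite('pics/s6.png',env.camera('side')[:,:,::-1])"
```

```text
time: 29.65
ee_pos: [0.4652, 0.3149, 0.0096]
tcp_rot: [-1.571, 0.0, -0.175]
wrist_force: [-0.5, -0.4, -1.1]
finger_gap: 0.0853
t 30.6 tcp [464.7 110.5 170.7] yaw -10.01 deg rp [-90.   -0.1] F [ 1.  -0.3 -0.5] gap 85.5
from [464.7 110.5 170.7] yaw -10.01 shift [  74.9   -4.3 -435.7] turn units -0.0
```

View pics/s6.png

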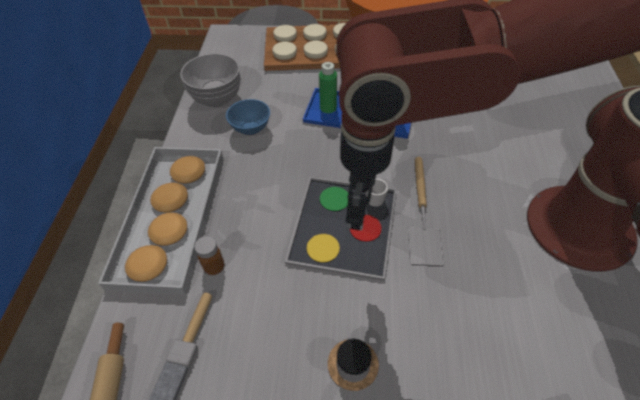

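The tin stands inside the cork mat (lid 354,355; mat 353,365). Next I'll fetch the yellow bottle.

```bash
python3 -m jog '[[[7,0,-40,0,0],[7,0,-40,0,0],[7,0,-40,0,0],[7,0,-40,0,0],[7,0,-40,0,0]]]'>/dev/null; python3 -m jog '[[[7,0,-40,0,0],[7,0,-40,0,0],[7,0,-40,0,0],[7,0,-40,0,0],[7,0,-40,0,0]]]'>/dev/null;  python3 -m jog '[[[5,0,-24,0,0],[0,0,-12,0,0],[0,0,0,0,0],[0,0,0,0,0]]]'; python3 -c "
from h import *
st();go(462.7,-331.6,76,-10)
a=env.camera('side');cv2.imwrite('pics/s7.png',cv2.resize(a[40:200,260:460,::-1],None,fx=2.5,fy=2.5))"
```

```text
time: 32.1
ee_pos: [0.4627, -0.3295, 0.1699]
tcp_rot: [-1.57, 0.0, -0.175]
wrist_force: [0.5, 0.7, -0.2]
finger_gap: 0.0856
t 32.1 tcp [ 462.7 -329.5  169.9] yaw -10.02 deg rp [-90.   0.] F [ 0.5  0.7 -0.2] gap 85.6
from [ 462.7 -329.5  169.9] yaw -10.02 shift [ 0.4 93.9 -2.1] turn units -0.0
```

View pics/s7.png

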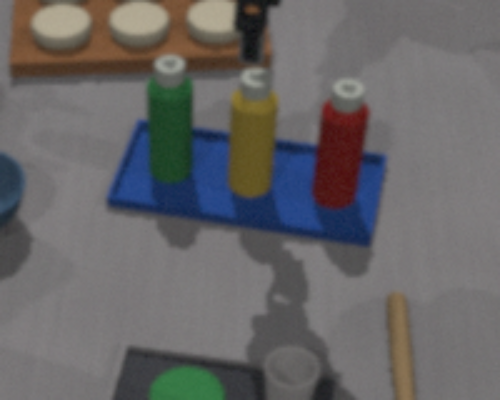

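All three bottles stand in the blue tray and the gripper is centred on yellow.

```bash
python3 -m jog '[[[0.4,20,-2,0,0],[0,35,0,0,0],[0,25,0,0,0],[0,10,0,0,0],[0,3,0,0,0]]]'; python3 -m jog '[[[0,0,0,0,0],[0,0,0,0,0.3],[0,0,0,0,0.5],[0,0,0,0,0.75],[0,0,0,0,0.75]]]'>/dev/null;python3 -m jog '[[[0,0,0,0,0.75],[0,0,0,0,0.75],[0,0,0,0,0.75]]]';python3 -c "
from h import *
go(533.2,83.7,170,-10)"
```

```text
time: 32.65
ee_pos: [0.4623, -0.3309, 0.0756]
tcp_rot: [-1.569, 0.002, -0.174]
wrist_force: [1.2, 0.7, 0.7]
finger_gap: 0.0854
time: 33.45
ee_pos: [0.4636, -0.3332, 0.0784]
tcp_rot: [-1.572, -0.002, -0.175]
wrist_force: [-0.4, 1.9, 5.5]
finger_gap: 0.0449
from [ 463.6 -333.2   78.4] yaw -10.04 shift [ -4.  -92.  422.5] turn units -0.01
```

```bash
python3 -m jog '[[[0,-10,0,0,0.75],[0,-30,0,0,0.75],[0,-35,0,0,0.75],[0,-15,0,0,0.75],[-1,0,14,0,0.75]]]'; python3 -m jog '[[[-1,0,30,0,0.75],[-1,0,40,0,0.75],[0,0,40,0,0.75],[0,0,40,0,0.75],[0,0,40,0,0.75]]]'>/dev/null;python3 -m jog '[[[0,0,40,0,0.75],[0,0,40,0,0.75],[0,0,40,0,0.75],[0,0,40,0,0.75],[0,0,40,0,0.75]]]' >/dev/null; python3 -m jog '[[[0,0,13,0,0.75],[0,0,5,0,0.75],[0,0,0,0,0.75],[0,0,0,0,0.75]]]';python3 -c "
from h import *
go(534.2,84,78,-10)"
```

```text
time: 33.95
ee_pos: [0.4653, -0.3204, 0.1699]
tcp_rot: [-1.574, -0.005, -0.177]
wrist_force: [-0.1, 0.2, -2.1]
finger_gap: 0.0448
time: 35.35
ee_pos: [0.5328, 0.0826, 0.166]
tcp_rot: [-1.572, 0.001, -0.176]
wrist_force: [0.4, -0.2, -2.4]
finger_gap: 0.0446
from [532.8  82.6 166. ] yaw -10.10 shift [ 1.2 88.   1.7] turn units -0.01
```

```bash
python3 -m jog '[[[1,20,1.5,0,0.75],[0,35,0,0,0.75],[0,20,0,0,0.75],[0,0,0,0,0.75],[0,0,0,0,0.75]]]'; python3 -m jog '[[[0,3,0,0,0.75],[0,0,0,0,0.75],[0,0,0,0,0.75]]]';python3 -c "
from h import *
go(534.2,84,78,-10)
a=env.camera('side');cv2.imwrite('pics/s8.png',cv2.resize(a[190:280,270:400,::-1],None,fx=5,fy=5,interpolation=cv2.INTER_CUBIC))"
```

```text
time: 35.85
ee_pos: [0.5346, 0.0839, 0.092]
tcp_rot: [-1.571, 0.0, -0.177]
wrist_force: [0.9, -0.4, -1.9]
finger_gap: 0.0439
time: 36.15
ee_pos: [0.5354, 0.0848, 0.09]
tcp_rot: [-1.57, -0.002, -0.175]
wrist_force: [-0.1, -0.2, -2.2]
finger_gap: 0.0444
from [535.4  84.8  90. ] yaw -10.04 shift [-1. 12. -1.] turn units -0.01
```

View pics/s8.png

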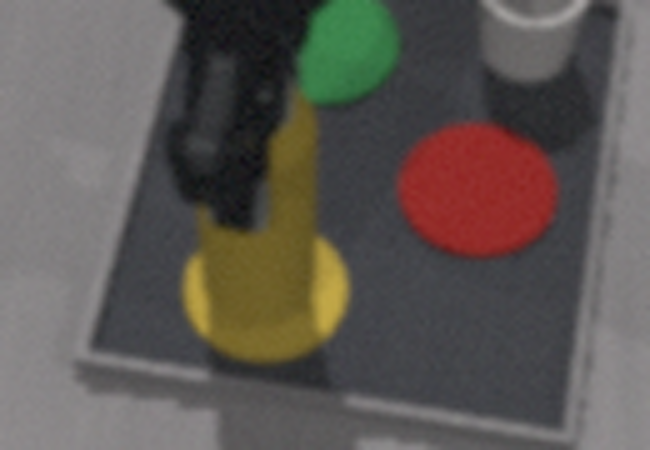

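Bottle axis at crop column about 260 and pad centre at about 266, so it is 1–2 mm too far in +x. I'll correct that and lower.

```bash
(python3 -m jog '[[[-2,5,-0.7,0,0.75],[0,4,0,0,0.75],[0,0,0,0,0.75]]]';python3 -m jog '[[[0,1,0,0,0.75],[0,0,0,0,0.75]]]';python3 -m jog '[[[0,1,0,0,0.75],[0,0,0,0,0.75]]]';python3 -m jog '[[[0,1,0,0,0.75],[0,0,0,0,0.75]]]')| grep -E "ee|wrist"
```

```text
ee_pos: [0.5331, 0.0845, 0.0804]
wrist_force: [-0.7, -0.3, 2.0]
ee_pos: [0.5334, 0.0845, 0.0804]
wrist_force: [-1.3, 0.6, 7.4]
ee_pos: [0.5337, 0.0845, 0.0804]
wrist_force: [-4.6, -0.8, 11.3]
ee_pos: [0.534, 0.0845, 0.0804]
wrist_force: [-6.2, 0.4, 16.4]
```

```bash
python3 -m jog '[[[0,-2.5,0,0,0.75],[0,0,0,0,0.5],[0,0,0,0,0],[0,0,0,0,0],[0,0,0,0,0]]]'; python3 -m jog '[[[0,-10,0,0,0],[0,-30,0,0,0],[0,-35,0,0,0],[0,-20,0,0,0],[-4,0,-20,0,0]]]'>/dev/null;python3 -m jog '[[[-8,0,-40,0,0],[-8,0,-40,0,0],[-8,0,-40,0,0],[-8,0,-40,0,0],[-8,0,-40,0,0]]]'>/dev/null;python3 -m jog '[[[-8,0,-40,0,0],[-8,0,-40,0,0],[-8,0,-40,0,0],[-8,0,-40,0,0],[-8,0,-40,0,0]]]'>/dev/null;python3 -m jog '[[[0,0,0,0,0],[0,0,0,0,0]]]'; python3 -c "
from h import *
go(378.2,-315.6,76,-10)
a=env.camera('side');b=env.camera('top')
cv2.imwrite('pics/s9.png',np.hstack([cv2.resize(a[190:270,280:400,::-1],None,fx=3.3,fy=3.3),cv2.resize(b[160:240,260:380,::-1],None,fx=3.3,fy=3.3)]))"
```

```text
time: 37.6
ee_pos: [0.532, 0.0845, 0.0785]
tcp_rot: [-1.571, 0.001, -0.175]
wrist_force: [-0.7, 0.1, 0.6]
finger_gap: 0.0846
time: 39.3
ee_pos: [0.3763, -0.3149, 0.1747]
tcp_rot: [-1.57, -0.0, -0.177]
wrist_force: [0.6, 1.0, -0.3]
finger_gap: 0.0856
from [ 376.3 -314.9  174.7] yaw -10.16 shift [ 2.  98.7 -0.4] turn units -0.02
```

View pics/s9.png

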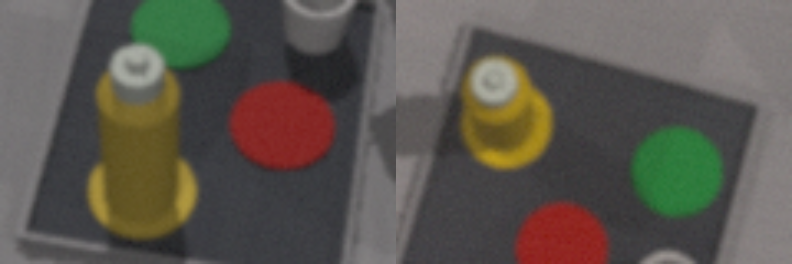

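Yellow is upright and centred on its pad within about 1–2 mm (side crop: bottle 141, pad 143). Next is red.

```bash
python3 -m jog '[[[2,20,-0.4,0,0],[0,35,0,0,0],[0,25,0,0,0],[0,13,0,0,0],[0,5,0,0,0]]]'; python3 -m jog '[[[0,0,0,0,0],[0,0,0,0,0.3],[0,0,0,0,0.5],[0,0,0,0,0.75],[0,0,0,0,0.75]]]'>/dev/null;python3 -m jog '[[[0,0,0,0,0.75],[0,0,0,0,0.75],[0,0,0,0,0.75]]]';python3 -c "
from h import *
go(449.6,31.1,170,-10)"
```

```text
time: 39.9
ee_pos: [0.3783, -0.3135, 0.0749]
tcp_rot: [-1.569, 0.002, -0.173]
wrist_force: [0.1, 0.3, 0.0]
finger_gap: 0.0854
time: 40.7
ee_pos: [0.3792, -0.3163, 0.078]
tcp_rot: [-1.573, -0.002, -0.175]
wrist_force: [-0.4, -1.1, 5.9]
finger_gap: 0.0447
from [ 379.2 -316.3   78. ] yaw -10.05 shift [  8.9 -92.7 354.2] turn units -0.01
```

```bash
python3 -m jog '[[[0,-10,0,0,0.75],[0,-30,0,0,0.75],[0,-35,0,0,0.75],[0,-15,0,0,0.75],[0,0,14,0,0.75]]]'>/dev/null; python3 -m jog '[[[1,0,30,0,0.75],[1,0,40,0,0.75],[1,0,40,0,0.75],[1,0,40,0,0.75],[1,0,40,0,0.75]]]'>/dev/null;python3 -m jog '[[[1,0,40,0,0.75],[1,0,40,0,0.75],[1,0,40,0,0.75],[1,0,20,0,0.75],[0,0,10,0,0.75]]]'>/dev/null; python3 -m jog '[[[0,0,0,0,0.75],[0,20,0,0,0.75],[0,35,0,0,0.75],[0,20,0,0,0.75],[0,0,0,0,0.75]]]';python3 -m jog '[[[0,0,0,0,0.75],[0,0,0,0,0.75]]]';python3 -c "
from h import *
go(449.6,31.1,78,-10)
a=env.camera('side');cv2.imwrite('pics/s10.png',cv2.resize(a[180:270,290:420,::-1],None,fx=5,fy=5,interpolation=cv2.INTER_CUBIC))"
```

```text
time: 42.7
ee_pos: [0.4453, 0.0311, 0.0869]
tcp_rot: [-1.572, 0.009, -0.177]
wrist_force: [-0.4, -0.0, -2.6]
finger_gap: 0.0451
time: 42.9
ee_pos: [0.4502, 0.0312, 0.0929]
tcp_rot: [-1.571, -0.003, -0.176]
wrist_force: [0.7, -0.5, -2.9]
finger_gap: 0.0444
from [450.2  31.2  92.9] yaw -10.09 shift [-0.6 14.9 -0.2] turn units -0.01
```

View pics/s10.png

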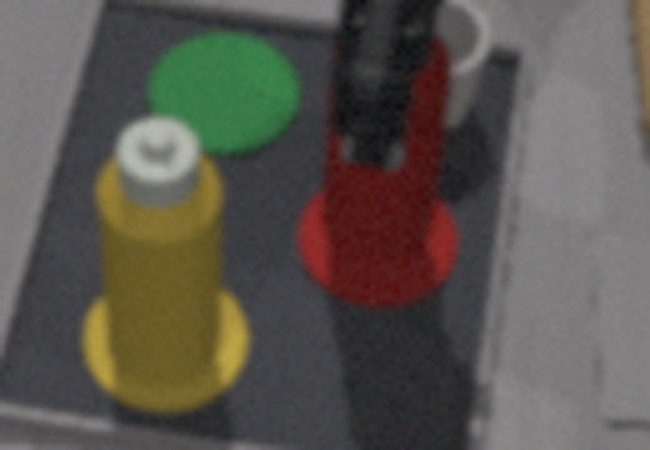

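Red bottle at crop column 381 against pad 379, so it is centred. I'll lower it.

```bash
(python3 -m jog '[[[0,6,0,0,0.75],[0,4,0,0,0.75],[0,0,0,0,0.75]]]';python3 -m jog '[[[0,1,0,0,0.75],[0,0,0,0,0.75]]]';python3 -m jog '[[[0,1,0,0,0.75],[0,0,0,0,0.75]]]')| grep -E "ee|wrist"
```

```text
ee_pos: [0.4485, 0.0319, 0.0807]
wrist_force: [0.2, -0.8, -3.4]
ee_pos: [0.449, 0.0319, 0.0802]
wrist_force: [0.3, 0.2, -2.3]
ee_pos: [0.4495, 0.0318, 0.08]
wrist_force: [-1.3, -0.1, 0.8]
```

```bash
python3 -m jog '[[[0,0,0,0,0.75],[0,0,0,0,0.5],[0,0,0,0,0],[0,0,0,0,0],[0,0,0,0,0]]]'; python3 -m jog '[[[0,-10,0,0,0],[0,-30,0,0,0],[0,-35,0,0,0],[0,-20,0,0,0],[8,0,-18,0,0]]]'>/dev/null;python3 -m jog '[[[16,0,-35,0,0],[16,0,-35,0,0],[16,0,-35,0,0],[16,0,-35,0,0],[16,0,-35,0,0]]]'>/dev/null;python3 -m jog '[[[16,0,-35,0,0],[16,0,-35,0,0],[16,0,-35,0,0],[16,0,-35,0,0],[10,0,-22,0,0]]]'>/dev/null;python3 -m jog '[[[0,0,0,0,0],[0,0,0,0,0]]]'; python3 -c "
from h import *
go(546.9,-346.7,76,-10)
a=env.camera('side');cv2.imwrite('pics/side11.png',a[:,:,::-1])"
```

```text
time: 44.15
ee_pos: [0.4491, 0.0318, 0.0793]
tcp_rot: [-1.571, -0.0, -0.175]
wrist_force: [0.4, -0.1, 0.5]
finger_gap: 0.0842
time: 45.85
ee_pos: [0.5466, -0.3461, 0.1746]
tcp_rot: [-1.57, 0.0, -0.176]
wrist_force: [0.0, -0.8, -0.2]
finger_gap: 0.0856
from [ 546.6 -346.1  174.6] yaw -10.08 shift [ 0.4 98.6 -0.5] turn units -0.01
```

```bash
python3 -m jog '[[[0.4,20,-0.5,0,0],[0,35,0,0,0],[0,25,0,0,0],[0,13,0,0,0],[0,5,0,0,0]]]'; python3 -m jog '[[[0,0,0,0,0],[0,0,0,0,0.3],[0,0,0,0,0.5],[0,0,0,0,0.75],[0,0,0,0,0.75]]]'>/dev/null;python3 -m jog '[[[0,0,0,0,0.75],[0,0,0,0,0.75],[0,0,0,0,0.75]]]';python3 -c "
from h import *
go(514.2,-42.5,170,-10)"
```

```text
time: 46.4
ee_pos: [0.5463, -0.345, 0.0748]
tcp_rot: [-1.569, 0.002, -0.174]
wrist_force: [0.6, -0.3, -0.1]
finger_gap: 0.0855
time: 47.2
ee_pos: [0.5479, -0.3476, 0.0782]
tcp_rot: [-1.573, -0.003, -0.175]
wrist_force: [-1.1, -0.5, 6.0]
finger_gap: 0.0445
from [ 547.9 -347.6   78.2] yaw -10.05 shift [-86.1 -92.5 294.4] turn units -0.01
```

```bash
python3 -m jog '[[[0,-10,0,0,0.75],[0,-30,0,0,0.75],[0,-35,0,0,0.75],[0,-15,0,0,0.75],[-4,0,14,0,0.75]]]'>/dev/null; python3 -m jog '[[[-9,0,30,0,0.75],[-10,0,35,0,0.75],[-10,0,35,0,0.75],[-10,0,35,0,0.75],[-10,0,35,0,0.75]]]'>/dev/null;python3 -m jog '[[[-10,0,35,0,0.75],[-10,0,35,0,0.75],[-8,0,25,0,0.75],[-4,0,12,0,0.75],[0,0,3.5,0,0.75]]]'>/dev/null; python3 -m jog '[[[0,0,0,0,0.75],[0,20,0,0,0.75],[0,35,0,0,0.75],[0,20,0,0,0.75],[0,0,0,0,0.75]]]';python3 -m jog '[[[0,0,0,0,0.75],[0,0,0,0,0.75]]]';python3 -c "
from h import *
go(514.2,-42.5,78,-10)
a=env.camera('side');cv2.imwrite('pics/s12.png',cv2.resize(a[160:260,280:410,::-1],None,fx=5,fy=5,interpolation=cv2.INTER_CUBIC))"
```

```text
time: 49.2
ee_pos: [0.5117, -0.0423, 0.0871]
tcp_rot: [-1.571, 0.008, -0.177]
wrist_force: [-0.1, -0.2, -2.3]
finger_gap: 0.0445
time: 49.4
ee_pos: [0.516, -0.0426, 0.0931]
tcp_rot: [-1.571, -0.003, -0.176]
wrist_force: [-0.0, -0.1, -2.7]
finger_gap: 0.0444
from [516.  -42.6  93.1] yaw -10.09 shift [-1.9 15.1 -0.2] turn units -0.01
```

View pics/s12.png

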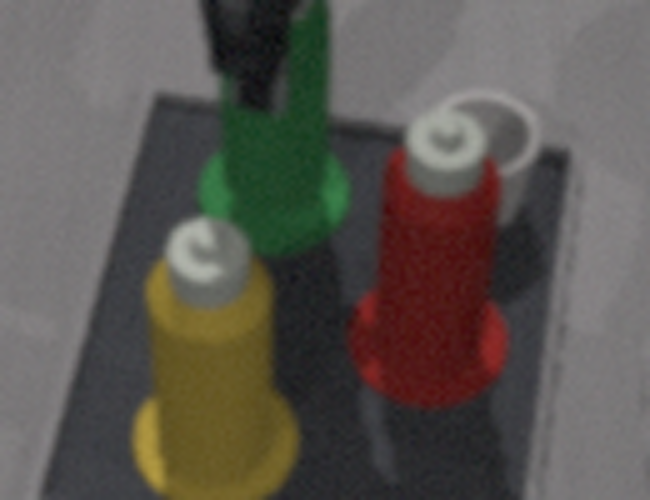

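Green bottle at crop 276 against pad 275, so it is centred. Red is 434 against 429 (about 2 mm) and yellow is fine. Lowering green.

```bash
(python3 -m jog '[[[0,6,0,0,0.75],[0,4,0,0,0.75],[0,0,0,0,0.75]]]';python3 -m jog '[[[0,1,0,0,0.75],[0,0,0,0,0.75]]]';python3 -m jog '[[[0,1,0,0,0.75],[0,0,0,0,0.75]]]')| grep -E "ee|wrist"
```

```text
ee_pos: [0.5141, -0.0416, 0.0806]
wrist_force: [0.3, 0.3, -3.1]
ee_pos: [0.5147, -0.0417, 0.0804]
wrist_force: [-0.2, -0.4, -2.3]
ee_pos: [0.5152, -0.0418, 0.0802]
wrist_force: [-1.4, 0.1, 2.9]
```

```bash
python3 -m jog '[[[0,0,0,0,0.75],[0,0,0,0,0.5],[0,0,0,0,0],[0,0,0,0,0],[0,0,0,0,0]]]'; python3 -m jog '[[[0,-10,0,0,0],[0,-30,0,0,0],[0,-35,0,0,0],[0,-30,0,0,0],[0,-20,-18,0,0]]]'>/dev/null;python3 -m jog '[[[0,0,-35,0,0],[0,0,-40,0,0],[0,0,-40,0,0],[0,0,-40,0,0],[0,0,-40,0,0]]]'>/dev/null;python3 -m jog '[[[0,0,-40,0,0],[0,0,-40,0,0],[0,0,-20,0,0],[0,0,0,0,0],[0,0,0,0,0]]]'
python3 - <<'E'
from h import *
I={n:env.camera(n) for n in('top','side')}
for n in I:
    img=I[n]; hsv=cv2.cvtColor(cv2.GaussianBlur(img,(3,3),0),cv2.COLOR_RGB2HSV); m=cv2.inRange(hsv,(0,0,135),(180,60,255))
    for k,p in(('yel',(533,84.7)),('grn',(515,-44)),('red',(448.2,31.3))):
        u=proj(n,[p[0]/1e3,p[1]/1e3,.142]); x,y=np.int32(np.round(u)); w=14
        M_=cv2.moments(m[y-w:y+w,x-w:x+w],True)
        c=(x-w+M_['m10']/max(M_['m00'],1),y-w+M_['m01']/max(M_['m00'],1)); print(n,k,M_['m00'],'expected px',np.round(u,1),'seen',np.round(c,1),'xy',np.round(cast(n,*c,.142)[:2]*1e3,1))
    for q in('tin_mid','teacup_mid','cork_mat'): print(n,q,[(np.round(d['rect'],1),round(d['conf'],2)) for d in env.spot_in(q,n)[:1]])
a=cv2.resize(I['side'][150:400,280:420,::-1],None,fx=2.2,fy=2.2); b=cv2.resize(I['top'][150:270,170:370,::-1],None,fx=2.2,fy=2.2)
cv2.imwrite('pics/f.png',np.hstack([a,cv2.copyMakeBorder(b,0,a.shape[0]-b.shape[0],0,0,0)]))
E
```

```text
time: 50.65
ee_pos: [0.5145, -0.0417, 0.0789]
tcp_rot: [-1.571, 0.0, -0.175]
wrist_force: [0.3, 0.4, 0.3]
finger_gap: 0.085
time: 52.15
ee_pos: [0.4602, -0.3494, 0.2044]
tcp_rot: [-1.57, 0.0, -0.176]
wrist_force: [0.7, -0.1, -0.1]
finger_gap: 0.0854
top yel 140.0 expected px [289.9 183.9] seen [289.  184.2] xy [531.9  86.4]
top grn 139.0 expected px [348.2 200.4] seen [348.  201.3] xy [513.  -43.8]
top red 137.0 expected px [308.7 226.1] seen [309.1 226.6] xy [447.2  30.4]
top tin_mid [(array([175.8, 195.2, 208.8, 225.3]), 0.68)]
top teacup_mid [(array([335.9, 238.6, 355.4, 257.6]), 0.59)]
top cork_mat [(array([177.1, 194.1, 215.2, 226.6]), 0.74)]
side yel 138.0 expected px [321.8 206.6] seen [321.1 209.4] xy [533.8  90.9]
side grn 115.0 expected px [335.1 155. ] seen [335.2 156.6] xy [514.6 -39.6]
side red 109.0 expected px [369.3 185.6] seen [368.7 187.3] xy [449.3  35.5]
side tin_mid [(array([333.4, 341.6, 370.6, 382.2]), 0.71)]
side teacup_mid [(array([366.8, 179.8, 390.4, 200.9]), 0.55)]
side cork_mat [(array([328. , 342.8, 376. , 394.4]), 0.88)]
```

View pics/f.png

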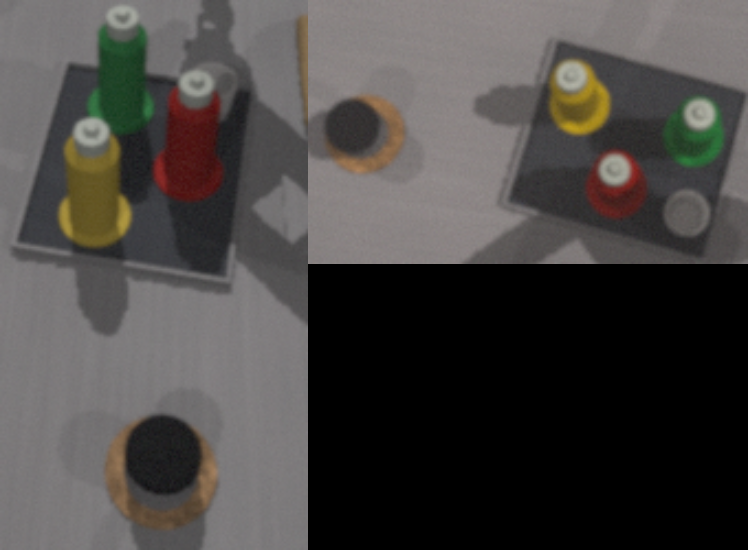

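Bottles are upright on their pads with caps within about 2 mm of the pad centres, and the cup hasn't moved. I'll check the tin against the mat once more and hand in.

Run:
```python
from h import *
t=cast('top',190,207.3,.052)[:2]; s=cast('side',280+163/2.2,150+455/2.2,.052)[:2]
m=np.array([.4662,.3147]); print(t,s,m)
if max(np.hypot(*(t-m)),np.hypot(*(s-m)))<.012: print(env.close_job())
```

```text
[0.46550319 0.31365136] [0.46711137 0.31889482] [0.4662 0.3147]
the job is handed in; nothing more can be done
None
```

The job is done and handed in at about 53 s of the 144 s allowed. I moved green, red and yellow upright into the blue tray, stood the tin on the cork mat, then put yellow, red and green back on their own pads.

**Bottles:** all three stand upright. In the top camera, the caps lie within about 2 mm of the pad centres. The side camera agrees to about 2 mm in x but reads 4–6 mm higher in y. I put that down to the sides of the caps being counted in, plus a y offset it already showed at the start. Before the last release, red looked about 2 mm off its pad centre in x, and I left it there.

**Tin:** it is within about 1 mm (top) to 4 mm (side) of the mat centre, with 15 mm of margin.

**Cup:** it still stands in place and was never touched.

**Forces:** the highest wrist force I read was about 18 N, when setting yellow down. The arm finished clear of everything.

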